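Free the strainer flap of a hydraulic power unit and hold it open

ROBOT

A 7-joint arm with a two-finger parallel gripper is mounted at the origin on a cart in front of the work surface, level with it; the furniture and walls round the work are solid. World frame = base frame: x ahead of the robot, y to its left, z up, the work surface at z = 0. Lengths are in m, angles in rad, forces in N, time in s.
With the tool pointing down it reaches from about 0.4 to 0.9 m from the base axis. Payload 5.6 kg.
Tool frame: the origin (TCP) lies midway between the tips of the shut fingers; the grasp point (between the pads) lies 19 mm behind it; z points along the fingers, y is the line along which they close (so a half turn about z gives the same grasp; the last joint's range is limited). The gripper opens to 92 mm and grips with 3 to 60 N. Pads are 20 mm wide; open, the fingers measure 128 mm over their backs; the gripper's body (75 mm by 189 mm) begins 69 mm behind the grasp point.
Start: joints at [1.149, 0.468, -0.012, 1.603, 0.006, 1.071, -0.056], TCP at [0.24, -0.604, 0.215] pointing down, gripper open.
Joint ranges: [-2.53, 2.53], [-0.31, 2.02], [-1.57, 1.55], [0.28, 2.44], [-1.29, 4.43], [0.15, 1.84], [-2.92, 2.92]. Speed limits (rad/s): [2.57, 2.57, 3.14, 3.14, 3.14, 3.14, 3.14].

INTERFACE

Orientations are given as a 3x3 rotation matrix whose columns are the frame's x, y, z axes.
In Python, from plant import bot, optics, finder gives the robot as it stands.
- The arm moves only by the shell command python3 -m inch 'ROWS'. ROWS is JSON, a list that holds one entry, the list of rows, each a list of 5 numbers: the shift along the tool's x, y, z as a fraction of full scale, then the turn about the tool's z as a fraction of full scale, then the gripper command: -1 is shut, 1 is fully open, values between are in proportion. In form: [[[dx, dy, dz, twist, claw], ...]]. A call has exactly 5 rows; each row is the pose to reach, as a shift and turn from the pose commanded when the call began, along the tool's axes at that moment, turning the shorter way round; what a row does not reach only later rows make up. Full scale, the value 1, is 0.15 m for a shift and 180 degrees for a turn. A row lasts 1/10 s, in which the tool goes at most 50 mm and 8.59 degrees, less where a joint would pass 70% of its speed; a pose out of reach is approached as far as the arm can. A call with a number of a shift or a turn outside -1 to 1 is refused whole. A call with a gripper value outside its range is refused whole. The fingers move at their own pace and stop on an object; the grip force is fixed at half the most. Time passes only in rows, so rows that repeat a pose let the fingers close, or fill a call up. It gives the time, the measured TCP pose, the force, the opening and the grip force at its end, in the units of the state.
- bot.observe(): the state, without advancing time (a new reading comes with each control period).
- optics.camera(name): name is "scene" or "top"; returns the picture (420x560x3 uint8, red, green, blue); there is no depth.
- optics.get_calibration(name): a dict with "camera_matrix" (3x3 intrinsics, pixels), "distortion" ([k1, k2, p1, p2, k3] as OpenCV has them; the pictures are not rectified), "T" (4x4, takes a point from camera to world coordinates). Camera axes: x right, y up, looking along -z (the intrinsics and any distortion apply to the point x, -y, -z); pixel columns grow to the right and rows downward; lengths in m; the calibration is good to about 2 mm. A picture is of the moment at which its call begins. get_calibration takes no time and is no camera call.
- bot.job_done(): hands the job in; it is judged then, once.
Trained networks look in the newest picture that a camera, given by its name, has taken for a name from the list of things; names that differ only in an ending like _2 or _b are one class to them, and where a whole thing is asked for, a point or a joint stands for the part that bears it (a point fixed in the world has none). Each returns a list of dicts, best first, with "p" (0 to 1); they miss things now and then, are a little off and sometimes report something else, mostly with a low value. They report only what shows in the picture. A call takes as long as a camera call.
- finder.boxes_of(camera, name): "rect" ([centre column, centre row, width, height] in pixels, round what is visible of it).
The state is a dict: "time_s": time; "joint_pos": joint angles; "qd": joint speeds; "joint_efforts": joint torques, N m; "position": TCP position; "eef_rot": TCP orientation; "ft_force": force on the tool from outside, world axes, zero at the start; "moment": the same for the moment, N m; "grip_width": finger opening in m; "grasp_force": force on a finger pad.
Only numpy, scipy, OpenCV 4.12 (cv2) and the standard library are available. Lean on these libraries where they do the work, as an engineer would, in place of code of your own. Each camera call takes 0.05 s, during which the arm holds its last target. There are 200 camera calls.

TASK

I need both hands to lift the oil strainer out of this hydraulic power unit. The copper-wound solenoid coil overhangs the strainer flap's hinge and must not be prised up by the flap, so first, with the flap still shut, slide the coil straight up off its valve stem and set it down (do not drop it) inside the round parts dish beside the unit. Then lift the spring-loaded flap by its bar handle to about 60 degrees from shut and finish while still holding it there: it snaps shut when let go. Leave the oil bottle, torch and pump casting where they are.

Things in the scene. Friction and masses are not known exactly. Their poses are not given: they have to be found in the camera images.
- power_unit: Grey bench-top power unit, fixed, 198 x 150 mm, with a flat deck 85 mm above the bench. Origin: on the bench, under the middle of the flap's hinge. x points to its rear (a motor lies across there, 58 to 110 mm behind the origin, top 150 mm above the bench), z up; the flap and the front edge (90 mm before the origin) are at -x. The deck on both sides of the valve stem is clear.
- valve_stem_top (a point): Top end of the upright steel valve stem (16 mm diameter) on which the coil sits; 161 mm above the bench. The coil rests on a shoulder 64 mm below this point, so it must rise 64 mm to come clear.
- coil: Loose solenoid coil, about 0.26 kg: copper winding between two black flanges, 52 mm diameter, 45 mm high, through bore 20 mm, loose on the stem. Origin: centre of its underside; z up along the bore. A black terminal block (20 mm wide) sticks out of its +x side to 36 mm from the axis, towards the rear of the unit; its y sides are plain.
- coil_mid (a point): Centre of the coil, on the bore axis, 22.5 mm above its underside.
- parts_dish: Loose round steel parts dish, 139 mm across the rim, 27 mm high, with an inner floor 4 mm above the bench and about 95 mm across (its circlips and bolts are only a thin layer). Origin: centre of its underside.
- strainer_flap (a joint): Angle of the flap, rad: 0 shut flat on the deck, 1.05 = 60 degrees, stop at 1.5. Front edge swings up and back towards the stem. A spring and its weight shut it: about 2 to 3 N at the bar all the way. With the coil on its stem, the flap meets the coil's edge at about 0.5.
- flap_hinge (a point): Middle of the hinge axis, which runs along the unit's y at the rear edge of the flap, 89 mm above the bench. The flap is a steel plate 84 mm long (from here to -x), 84 mm wide, 4 mm thick.
- flap_bar (a point): Middle of the flap's bar handle: a round bar 10 mm thick, 68 mm long, parallel to the hinge, on two legs at its ends. Shut, it lies 104 mm before and 34 mm above the hinge axis, so 38 mm above the deck and 14 mm in front of its edge. It can turn in the fingers as the flap swings, so it may be pinched from above, fingers before and behind it.
- oil_bottle: Bystander: cream squeeze oiler, 52 mm diameter, 176 mm high, standing to the right of the unit. Origin: centre of its underside.
- torch: Bystander: black pen torch lying on the bench, 121 mm long, 29 mm thick. Origin: centre of its underside.
- pump_body: Bystander: grey cast pump body, a block 66 x 78 mm with two bosses, 50 mm high, on the bench left of the unit. Origin: centre of its underside.

How it is judged:
On the way, in this order (a step that is already met when the one before it is completed fails the run):
1. the coil is slid up clear of the valve stem (z of coil in the frame of power_unit above 0.15 m).
2. the coil rests released in the parts dish, the flap still shut (horizontal distance between coil_mid and parts_dish below 0.04 m and z of coil_mid in the frame of parts_dish below 0.042 m and contact force between coil and parts_dish above 0.8 N and contact force between the fingers and coil below 0.05 N and linear speed of coil below 0.03 m/s and value of joint strainer_flap below 0.1 rad), for 0.2 s.
At the end, for the whole second after the job is handed in: The coil rests released inside the parts dish (its centre within 40 mm of the dish's axis and less than 42 mm above the dish's underside), and the gripper's fingers hold the flap still at 60 degrees, within 7 degrees (0.925 to 1.17 rad) (horizontal distance between coil_mid and parts_dish below 0.04 m and z of coil_mid in the frame of parts_dish below 0.042 m and contact force between coil and parts_dish above 0.8 N and contact force between the fingers and coil below 0.05 N and linear speed of coil below 0.03 m/s and value of joint strainer_flap between 0.925 and 1.17 rad and velocity of joint strainer_flap between -0.05 and 0.05 rad/s and contact force between the fingers and strainer_flap above 0.8 N); the arm keeps its last pose, push and grip.
It fails at once if the flap is levered against the coil (contact force between strainer_flap and coil above 3 N).
It fails at once if the coil is dropped (linear speed of coil above 0.7 m/s and contact force between the fingers and coil below 0.05 N).
It fails at once if the oil bottle, torch or pump casting is pushed more than 3 cm or the bottle tipped (distance of any of oil_bottle, torch, pump_body from where it was at the start of the episode above 0.03 m or angle between oil_bottle's own z axis and vertical above 0.4 rad).
It also fails if it takes over 61 s, if anything falls off the work surface, if the arm or the gripper's body presses on something with over 40 N, if the wrist force passes 120 N, or if a joint passes its speed limit or range.

## Working session

There is one attempt and no reset: what is moved stays moved. The work goes in short steps, Python scripts to look and compute and a shell command to move; the robot and the scene stay as the last step left them, time stands still between calls to the robot, and variables do not carry over. Pictures are saved under pics/ and viewed, at most 10 in all, crops included, and the job is handed in when it is done.

```bash
mkdir -p pics; ls; cat > h.py <<'E'
import numpy as np, cv2
from plant import bot, optics, finder
def ray(cam,u,v):
    c=optics.get_calibration(cam);K=np.array(c["camera_matrix"]);T=np.array(c["T"])
    p=cv2.undistortPoints(np.array([[[u,v]]],float),K,np.array(c["distortion"]))[0,0]
    d=T[:3,:3]@np.array([p[0],-p[1],-1.]);return T[:3,3],d
def at(cam,u,v,z):
    o,d=ray(cam,u,v);return o+d*(z-o[2])/d[2]
def proj(cam,P):
    c=optics.get_calibration(cam);T=np.linalg.inv(np.array(c["T"]))
    P=np.atleast_2d(P);q=P@T[:3,:3].T+T[:3,3];q=q*[1,-1,-1]
    return cv2.projectPoints(q,np.zeros(3),np.zeros(3),np.array(c["camera_matrix"]),np.array(c["distortion"]))[0][:,0]
def tri(a,b):
    (o1,d1),(o2,d2)=ray(*a),ray(*b);s=np.linalg.lstsq(np.c_[d1,-d2],o2-o1,rcond=None)[0]
    x,y=o1+s[0]*d1,o2+s[1]*d2;return (x+y)/2,np.linalg.norm(x-y)
def tool(P):
    s=bot.observe();R=np.array(s["eef_rot"]);return R.T@(np.array(P)-s["position"])/.15
def save(cam,name):
    im=optics.camera(cam);cv2.imwrite(f"pics/{name}.png",im[:,:,::-1]);return im
E
python3 - <<'E'
from h import *
np.set_printoptions(precision=3,suppress=True)
a=save("top","t0");b=save("scene","s0")
for n in ["power_unit","coil","parts_dish","strainer_flap","flap_bar","valve_stem_top","oil_bottle","torch","pump_body"]:
    for c in ["top","scene"]:
        r=finder.boxes_of(c,n)[:2];print(n,c,[(np.round(x["rect"]),round(x["p"],2)) for x in r])
for c in ["top","scene"]: print(np.array(optics.get_calibration(c)["T"]))
s=bot.observe();print(s["position"],np.array(s["eef_rot"]),s["time_s"],s["grip_width"])
cv2.imwrite("pics/both.png",np.hstack([a,b])[:,:,::-1])
E
```

```text
pics
power_unit top [(array([335., 185., 105., 104.]), 0.7)]
power_unit scene [(array([325., 194.,  68.,  83.]), 0.62), (array([179., 235.,  58.,  38.]), 0.42)]
coil top [(array([340., 178.,  28.,  30.]), 0.94)]
coil scene [(array([327., 176.,  20.,  21.]), 0.86), (array([381., 171.,   6.,  13.]), 0.61)]
parts_dish top [(array([180., 156.,  59.,  58.]), 0.58), (array([223., 194.,  36.,  43.]), 0.5)]
parts_dish scene [(array([178., 235.,  60.,  32.]), 0.56)]
strainer_flap top [(array([322., 208.,  56.,  56.]), 0.72)]
strainer_flap scene [(array([325., 195.,  40.,  20.]), 0.65)]
flap_bar top [(array([321., 207.,  51.,  58.]), 0.85)]
flap_bar scene [(array([323., 195.,  42.,  12.]), 0.78)]
valve_stem_top top [(array([223., 194.,  38.,  41.]), 0.68), (array([334., 186., 105., 109.]), 0.58)]
valve_stem_top scene [(array([327., 194.,  66.,  84.]), 0.59)]
oil_bottle top [(array([377., 228.,  29.,  21.]), 0.72)]
oil_bottle scene [(array([382., 169.,   5.,  14.]), 0.53), (array([236., 237.,  35.,  33.]), 0.4)]
torch top [(array([303., 275.,  20.,  58.]), 0.69), (array([335., 185., 104., 110.]), 0.19)]
torch scene [(array([330., 247.,   6.,   8.]), 0.57)]
pump_body top [(array([223., 193.,  37.,  43.]), 0.65)]
pump_body scene [(array([235., 237.,  32.,  34.]), 0.78)]
[[-0.005  0.986 -0.164  0.354]
 [-1.    -0.005  0.002 -0.094]
 [ 0.001  0.164  0.986  0.967]
 [ 0.     0.     0.     1.   ]]
[[-0.464  0.403 -0.789 -0.485]
 [-0.886 -0.221  0.408  0.424]
 [-0.01   0.888  0.459  0.686]
 [ 0.     0.     0.     1.   ]]
[ 0.24  -0.604  0.215] [[ 0.929  0.37  -0.   ]
 [ 0.37  -0.929 -0.   ]
 [-0.     0.    -1.   ]] 1.0 0.09188630162352253
```

View pics/t0.png

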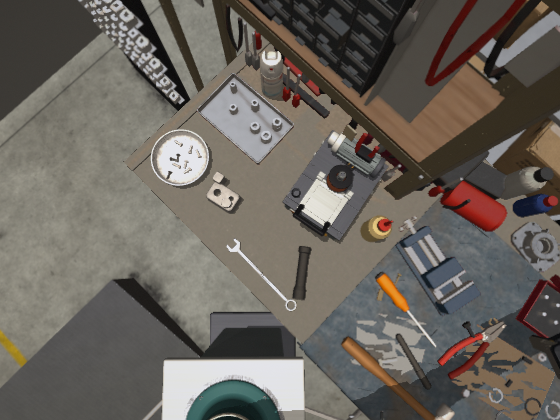

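View pics/s0.png

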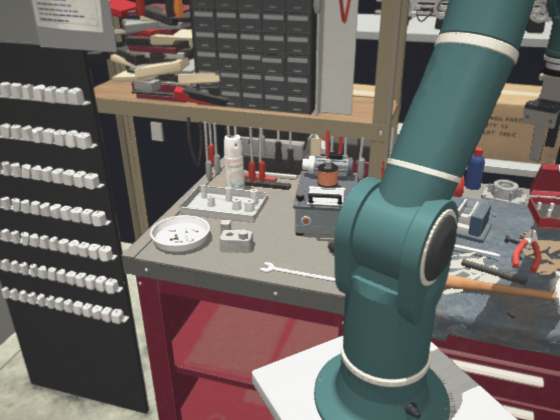

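The top view shows the dish at (180,157), the coil at (340,178), the flap at (322,207) with its bar at about (310,220), the bottle at (378,228), the torch at (302,272) and the pump at (223,194). I'll enlarge the unit.

```bash
python3 - <<'E'
from h import *
a=cv2.imread("pics/t0.png");b=cv2.imread("pics/s0.png")
A=cv2.resize(a[115:255,270:410],(560,560),interpolation=cv2.INTER_CUBIC)
cv2.imwrite("pics/c.png",A)
B=cv2.resize(b[140:245,285:365],None,fx=5,fy=5,interpolation=cv2.INTER_CUBIC);cv2.imwrite("pics/d.png",B)
np.set_printoptions(precision=3,suppress=True)
print("coil tri",tri(("top",340,178),("scene",327,176)), at("top",340,178,.12))
print("dish",at("top",180,157,.02),at("scene",178,235,.014))
print("bottle",at("top",380,227,.09),"torch",at("top",302,272,.015),"pump",at("top",223,194,.025))
E
```

```text
coil tri (array([ 0.545, -0.235,  0.115]), np.float64(0.003010559079479438)) [ 0.543 -0.236  0.12 ]
dish [0.619 0.13  0.02 ] [0.616 0.138 0.014]
bottle [ 0.441 -0.324  0.09 ] torch [ 0.345 -0.159  0.015] pump [0.527 0.025 0.025]
```

View pics/c.png

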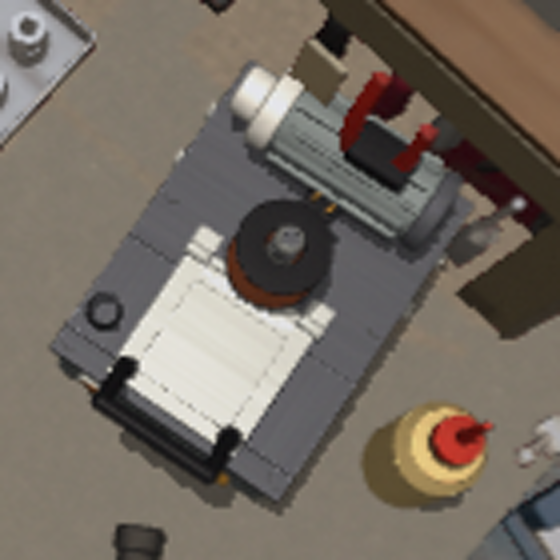

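View pics/d.png

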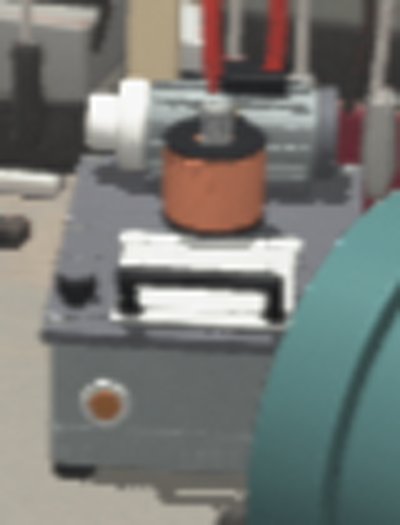

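```bash
python3 - <<'E'
from h import *
np.set_printoptions(precision=4,suppress=True)
f=lambda u,v,z:at("top",270+u/4-.4,115+v/4-.4,z)
st=f(288,234,.161);b1=f(100,398,.128);b2=f(213,473,.128);h1=f(207,243,.091);h2=f(318,320,.091);c1=f(53,347,.085);c2=f(280,510,.085)
print(st,b1,b2,h1,h2,c1,c2,np.linalg.norm(b1-b2),np.linalg.norm(c1-c2))
for p,q in((b1,b2),(h1,h2),(c1,c2)):
    d=p-q;print("yaw y-axis",np.degrees(np.arctan2(d[1],d[0]))-90,(p+q)/2)
g=lambda u,v:(285+u/5-.4,140+v/5-.4)
print(tri(("top",270+288/4-.4,115+234/4-.4),("scene",*g(219,97))))
print("bar tri",tri(("top",270+157/4-.4,115+435/4-.4),("scene",*g(200,278))))
ya=np.radians(np.degrees(np.arctan2(*(c1-c2)[[1,0]])))
s=bot.observe();R=np.array(s["eef_rot"]);yt=R[:,1];print("tool y ang",np.degrees(np.arctan2(yt[1],yt[0])))
print("unit y ang",np.degrees(ya))
P=st.copy();P[2]=.26;print("rows to stem z.26",tool(P))
E
```

```text
[ 0.5438 -0.2325  0.161 ] [ 0.4647 -0.1376  0.128 ] [ 0.4253 -0.1954  0.128 ] [ 0.5554 -0.1997  0.091 ] [ 0.5119 -0.2594  0.091 ] [ 0.4987 -0.1144  0.085 ] [ 0.4088 -0.2363  0.085 ] 0.06990065816322673 0.15150563013724397
yaw y-axis -34.227118232266506 [ 0.445  -0.1665  0.128 ]
yaw y-axis -36.030060420962265 [ 0.5337 -0.2295  0.091 ]
yaw y-axis -36.40304121353528 [ 0.4537 -0.1753  0.085 ]
(array([ 0.5428, -0.2334,  0.1624]), np.float64(0.002569152035450305))
bar tri (array([ 0.4461, -0.1667,  0.1228]), np.float64(0.001444123354051248))
tool y ang -68.30380977396818
unit y ang 53.59695878646472
rows to stem z.26 [ 2.7953 -1.5529 -0.3028]
```

```bash
python3 -m inch '[[[0.2,-0.11,-0.1,0.04,1],[0.4,-0.22,-0.2,0.08,1],[0.6,-0.33,-0.3,0.12,1],[0.8,-0.44,-0.3,0.16,1],[1,-0.55,-0.3,0.16,1]]]'; cat > go.py <<'E'
from h import *
import sys
x,y,z,a=map(float,sys.argv[1:5])
s=bot.observe();R=np.array(s["eef_rot"]);t=np.degrees(np.arctan2(R[1,1],R[0,1]))
d=(t-a+90)%180-90
print("t",s["time_s"],"pos",np.round(s["position"],4),"yang",round(t,1),"-> shift",np.round(tool([x,y,z]),3),"twist",round(d/180,4),"tilt",np.round(R[:,2],3),"w",round(s["grip_width"],4),"g",round(s["grasp_force"],1),"F",np.round(s["ft_force"],1),"q",np.round(s["joint_pos"],2))
E
python3 go.py .5433 -.233 .26 54.4; python3 - <<'E'
from h import *
for z in(.3,.4,.5): print(z,at("top",350,115,z),at("top",410,155,z))
print(proj("scene",[at("top",400,165,z) for z in (.2,.3,.4,.5)]))
E
```

```text
time_s: 1.5
position: [0.3502, -0.471, 0.2604]
eef_rot: [[0.992, -0.126, 0.001], [-0.126, -0.992, -0.001], [0.001, 0.001, -1.0]]
ft_force: [-0.4, -0.5, -0.2]
grip_width: 0.092
grasp_force: 0.0
t 1.5 pos [ 0.3502 -0.471   0.2604] yang -97.3 -> shift [ 1.077 -1.737  0.002] twist 0.1574 tilt [ 0.001 -0.001 -1.   ] w 0.092 g 0.0 F [-0.4 -0.5 -0.2] q [ 0.85  0.32  0.03  1.72 -0.01  1.11 -0.82]
0.3 [ 0.61378588 -0.22653288  0.3       ] [ 0.54209674 -0.32591962  0.3       ]
0.4 [ 0.57489165 -0.20666506  0.4       ] [ 0.51394955 -0.29115257  0.4       ]
0.5 [ 0.53599743 -0.18679724  0.5       ] [ 0.48580236 -0.25638553  0.5       ]
[[363.02988587 135.9456813 ]
 [360.61425777 101.75540296]
 [357.89250702  62.9673067 ]
 [354.80024513  18.55353231]]
```

```bash
python3 -m inch '[[[0.11,-0.2,0,0.04,1],[0.22,-0.4,0,0.08,1],[0.33,-0.6,0,0.12,1],[0.44,-0.8,0,0.157,1],[0.54,-1,0,0.157,1]]]' >/dev/null; python3 go.py .5433 -.233 .26 54.4
```

```text
t 2.0 pos [ 0.449  -0.3318  0.2598] yang -125.5 -> shift [ 0.13  -0.901 -0.002] twist 0.0006 tilt [ 0. -0. -1.] w 0.092 g 0.0 F [-0.5 -0.3  0. ] q [ 0.56  0.27  0.02  1.78 -0.    1.09 -1.61]
```

```bash
python3 -m inch '[[[0.03,-0.25,0,0,1],[0.06,-0.5,0,0,1],[0.1,-0.75,0,0,1],[0.13,-0.9,0,0,1],[0.13,-0.9,0,0,1]]]' >/dev/null; python3 go.py .5433 -.233 .104 54.4; python3 - <<'E'
from h import *
a=save("scene","s1");b=save("top","t1")
A=cv2.resize(a[60:200,265:405],(560,560),interpolation=cv2.INTER_CUBIC)
cv2.imwrite("pics/e.png",A)
E
```

```text
t 2.5 pos [ 0.5446 -0.2303  0.2594] yang -125.0 -> shift [0.003 0.022 1.036] twist 0.0034 tilt [ 0.001  0.002 -1.   ] w 0.0921 g 0.0 F [-0.  -1.2 -1. ] q [ 0.38  0.33 -0.05  1.7   0.02  1.11 -1.85]
```

View pics/e.png

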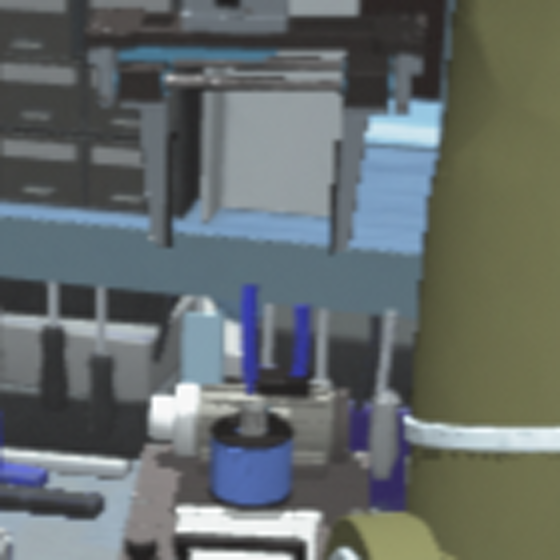

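The gripper is centred over the coil: its fingertips are at crop columns 160 and 342, and the stem is at 252. Descend.

```bash
python3 -m inch '[[[0,0.02,0.2,0.003,1],[0,0.02,0.4,0.003,1],[0,0.02,0.58,0.003,1],[0,0.02,0.75,0.003,1],[0,0.02,0.9,0.003,1]]]' >/dev/null; python3 go.py .5433 -.233 .104 54.4;  python3 -m inch '[[[0,0,0.05,0,1],[0,0,0.11,0,1],[0,0,0.13,0,1],[0,0,0.13,0,1],[0,0,0.13,0,1]]]' >/dev/null; python3 go.py .5433 -.233 .104 54.4;
```

```text
t 3.1 pos [ 0.5387 -0.2388  0.1235] yang -126.1 -> shift [ 0.002 -0.05   0.13 ] twist -0.0027 tilt [-0.001 -0.001 -1.   ] w 0.0919 g 0.0 F [-0.3  0.9  0.4] q [ 0.39  0.47 -0.04  1.83  0.03  0.84 -1.86]
t 3.6 pos [ 0.5409 -0.237   0.1059] yang -125.9 -> shift [-0.003 -0.031  0.013] twist -0.0017 tilt [ 0.001 -0.001 -1.   ] w 0.0923 g 0.0 F [ 0.2  0.5 -0. ] q [ 0.39  0.5  -0.04  1.84  0.03  0.8  -1.87]
```

```bash
python3 -m inch '[[[0,0,0,0,-0.1],[0,0,0,0,-0.1],[0,0,0,0,-0.1],[0,0,0,0,-0.1],[0,0,0,0,-0.1]]]' >/dev/null; python3 go.py .5433 -.233 .104 54.4; python3 -m inch '[[[0,0,0,0,-1],[0,0,0,0,-1],[0,0,0,0,-1],[0,0,0,0,-1],[0,0,0,0,-1]]]' >/dev/null; python3 go.py .5433 -.233 .104 54.4;
```

```text
t 4.1 pos [ 0.5407 -0.2364  0.1052] yang -125.9 -> shift [ 0.001 -0.028  0.008] twist -0.0016 tilt [ 0.001  0.    -1.   ] w 0.0541 g 0.9 F [1.8 1.1 0.4] q [ 0.39  0.5  -0.04  1.84  0.03  0.8  -1.87]
t 4.6 pos [ 0.541  -0.2361  0.1052] yang -125.9 -> shift [ 0.001 -0.026  0.008] twist -0.0015 tilt [ 0.001  0.    -1.   ] w 0.0504 g 30.0 F [ 3.9  3.4 -0.3] q [ 0.39  0.5  -0.04  1.84  0.03  0.8  -1.87]
```

```bash
python3 -m inch '[[[0,-0.02,0,0,-1],[0,-0.02,-0.06,0,-1],[0,-0.02,-0.14,0,-1],[0,-0.02,-0.22,0,-1],[0,-0.02,-0.3,0,-1]]]' >/dev/null; python3 go.py .5433 -.233 .20 54.4;python3 -m inch '[[[0,0,-0.1,0,-1],[0,0,-0.2,0,-1],[0,0,-0.3,0,-1],[0,0,-0.36,0,-1],[0,0,-0.36,0,-1]]]' >/dev/null; python3 go.py .618 .132 .20 54.4;
```

```text
t 5.1 pos [ 0.5422 -0.2345  0.1515] yang -125.9 -> shift [ 0.001 -0.012 -0.324] twist -0.0018 tilt [ 0. -0. -1.] w 0.0504 g 30.0 F [-0.4 -0.6 -2.4] q [ 0.39  0.44 -0.04  1.81  0.02  0.89 -1.87]
t 5.6 pos [ 0.5431 -0.2346  0.2059] yang -125.9 -> shift [-1.029 -2.272  0.038] twist -0.0017 tilt [ 0.003 -0.001 -1.   ] w 0.0505 g 30.0 F [ 0.7 -0.7 -2.3] q [ 0.39  0.38 -0.04  1.76  0.02  1.   -1.86]
```

```bash
python3 -m inch '[[[-0.08,-0.2,0,0,-1],[-0.16,-0.4,0,0,-1],[-0.24,-0.6,0,0,-1],[-0.32,-0.8,0,0,-1],[-0.4,-1,0,0,-1]]]' >/dev/null; python3 -m inch '[[[-0.08,-0.2,0,0,-1],[-0.16,-0.4,0,0,-1],[-0.24,-0.6,0,0,-1],[-0.32,-0.8,0,0,-1],[-0.4,-1,0,0,-1]]]' >/dev/null; python3 - <<'E'
from h import *
np.set_printoptions(precision=4,suppress=True)
a=cv2.imread("pics/t0.png")[115:200,140:220]
m=(a.min(2)>120).astype(np.uint8);m=cv2.morphologyEx(m,cv2.MORPH_OPEN,np.ones((3,3)))
c=max(cv2.findContours(m,cv2.RETR_EXTERNAL,cv2.CHAIN_APPROX_NONE)[0],key=cv2.contourArea)
e=cv2.fitEllipse(cv2.convexHull(c));print(e);u,v=e[0][0]+140,e[0][1]+115
print(at("top",u,v,.024)); print(at("top",u-e[1][0]/2,v,.024)-at("top",u+e[1][0]/2,v,.024))
E
python3 go.py .6165 .132 .20 54.4
```

```text
((42.331424713134766, 43.02668762207031), (50.25249099731445, 56.39867401123047), 33.602027893066406)
[0.6149 0.1238 0.024 ]
[0.0007 0.1204 0.    ]
t 6.6 pos [0.6206 0.0803 0.2032] yang -125.9 -> shift [-0.224 -0.263  0.021] twist -0.0017 tilt [-0.002 -0.    -1.   ] w 0.0506 g 30.0 F [ 0.6  0.  -2.2] q [-0.07  0.45 -0.15  1.67  0.07  1.03 -2.44]
```

```bash
python3 - <<'E'
from h import *
a=cv2.imread("pics/t0.png");b=cv2.imread("pics/s0.png")
A=cv2.resize(a[120:195,140:220],None,fx=5,fy=5,interpolation=cv2.INTER_CUBIC)
B=cv2.resize(b[205:260,140:220],None,fx=5,fy=5,interpolation=cv2.INTER_CUBIC)
for im,cam,o in((A,"top",(140,120)),(B,"scene",(140,205))):
    t=np.linspace(0,6.28,40)
    for C,col in(((.6165,.132),(0,0,255)),):
        P=np.c_[C[0]+.0695*np.cos(t),C[1]+.0695*np.sin(t),0*t+.027]
        p=((proj(cam,P)-o+.5)*5).astype(int);cv2.polylines(im,[p],True,col,1)
cv2.imwrite("pics/f.png",np.vstack([A,B]))
E
```

```text
(no output)
```

View pics/f.png

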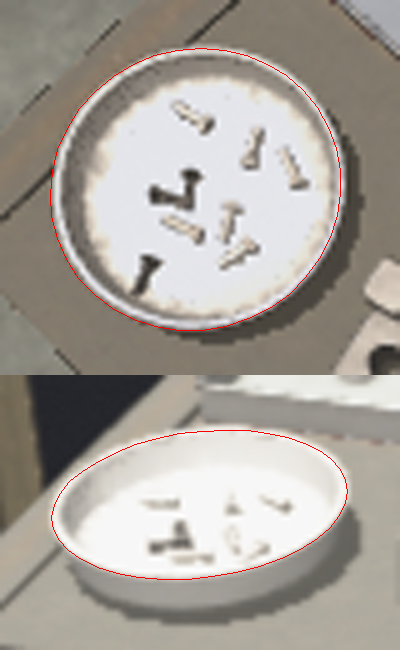

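The red model rim matches in both views, so the dish is at (0.6165, 0.132).

```bash
python3 -m inch '[[[-0.08,-0.1,0,0,-1],[-0.16,-0.2,0,0,-1],[-0.22,-0.26,0.1,0,-1],[-0.22,-0.26,0.25,0,-1],[-0.22,-0.26,0.4,0,-1]]]' >/dev/null; python3 -m inch '[[[0,0,0.12,0,-1],[0,0,0.24,0,-1],[0,0,0.36,0,-1],[0,0,0.46,0,-1],[0,0,0.55,0,-1]]]' >/dev/null; python3 go.py .6165 .132 .012 54.4
```

```text
t 7.6 pos [0.6162 0.1296 0.0595] yang -125.9 -> shift [-0.008 -0.015  0.317] twist -0.0018 tilt [-0.002 -0.001 -1.   ] w 0.051 g 30.0 F [-0.4  0.  -1.7] q [-0.16  0.63 -0.14  1.75  0.12  0.78 -2.55]
```

```bash
python3 -m inch '[[[0,0,0.06,0,-1],[-0.01,0,0.12,0,-1],[-0.01,0,0.18,0,-1],[-0.01,0,0.23,0,-1],[-0.01,0,0.23,0,-1]]]' >/dev/null; python3 go.py .6165 .132 .012 54.4
python3 -m inch '[[[0,0,0.02,0,-1],[0,0,0.04,0,-1],[0,0,0.055,0,-1],[0,0,0.055,0,-1],[0,0,0.055,0,-1]]]' >/dev/null; python3 go.py .6165 .132 .012 54.4
```

```text
t 8.1 pos [0.6151 0.1308 0.026 ] yang -125.9 -> shift [ 0.003 -0.012  0.093] twist -0.0017 tilt [-0.002 -0.    -1.   ] w 0.0508 g 30.0 F [ 0.  -0.2 -2. ] q [-0.17  0.67 -0.13  1.76  0.13  0.72 -2.56]
t 8.6 pos [0.6159 0.131  0.0189] yang -125.9 -> shift [-0.    -0.008  0.046] twist -0.0017 tilt [ 0.  0. -1.] w 0.0508 g 30.0 F [ 0.3  0.2 -1.7] q [-0.17  0.68 -0.13  1.76  0.13  0.7  -2.56]
```

```bash
python3 -m inch '[[[0,0,0.01,0,-1],[0,0,0.02,0,-1],[0,0,0.03,0,-1],[0,0,0.03,0,-1],[0,0,0.03,0,-1]]]' >/dev/null; python3 go.py .6165 .132 .012 54.4
python3 -m inch '[[[0,0,0.01,0,-1],[0,0,0.015,0,-1],[0,0,0.015,0,-1],[0,0,0.015,0,-1],[0,0,0.015,0,-1]]]' >/dev/null; python3 go.py .6165 .132 .012 54.4
```

```text
t 9.1 pos [0.6158 0.131  0.0142] yang -125.9 -> shift [-0.    -0.008  0.015] twist -0.0017 tilt [-0. -0. -1.] w 0.0508 g 30.0 F [ 1.1  0.2 -2.5] q [-0.17  0.69 -0.13  1.76  0.13  0.7  -2.56]
t 9.6 pos [0.6158 0.131  0.0121] yang -125.9 -> shift [-0.    -0.008  0.001] twist -0.0017 tilt [ 0. -0. -1.] w 0.0506 g 30.0 F [-0.9  0.1 -0.7] q [-0.17  0.69 -0.13  1.76  0.13  0.69 -2.56]
```

```bash
python3 -m inch '[[[0,0,0.005,0,-1],[0,0,0.005,0,-1],[0,0,0.005,0,0.3],[0,0,0.005,0,0.3],[0,0,0.005,0,0.3]]]' >/dev/null; python3 go.py .6165 .132 .012 54.4
python3 -m inch '[[[0,0,0,0,0.3],[0,0,0,0,0.3],[0,0,0,0,0.3],[0,0,-0.05,0,0.3],[0,0,-0.12,0,0.3]]]' >/dev/null; python3 go.py .6165 .132 .012 54.4
```

```text
t 10.1 pos [0.616  0.131  0.0112] yang -125.9 -> shift [-0.001 -0.007 -0.005] twist -0.0017 tilt [ 0.  0. -1.] w 0.0599 g 0.0 F [-0.5 -0.3 -0.2] q [-0.17  0.7  -0.13  1.76  0.13  0.69 -2.56]
t 10.6 pos [0.6154 0.1309 0.0295] yang -125.9 -> shift [ 0.002 -0.01   0.116] twist -0.0017 tilt [-0.001 -0.    -1.   ] w 0.0601 g 0.0 F [ 0.6  0.  -0.6] q [-0.16  0.67 -0.13  1.76  0.12  0.72 -2.56]
```

```bash
python3 -m inch '[[[0,0,-0.2,0,0.3],[0,0,-0.4,0,0.3],[0,0,-0.6,0,0.3],[0,0,-0.8,0,1],[0,0,-1,0,1]]]' >/dev/null; python3 go.py .4455 -.1666 .22 -35.6; python3 - <<'E'
from h import *
b=save("scene","s2")
A=cv2.resize(b[200:265,140:260,::-1],None,fx=5,fy=5,interpolation=cv2.INTER_CUBIC)
cv2.imwrite("pics/g.png",A); r=finder.boxes_of("scene","coil");print([(x["rect"],x["p"]) for x in r]); print(proj("scene",[[.616,.131,.0265]]))
E
```

```text
t 11.1 pos [0.6159 0.1311 0.1818] yang -125.9 -> shift [ 0.244  2.273 -0.257] twist 0.4984 tilt [ 0.001  0.    -1.   ] w 0.0735 g 0.0 F [ 1.2  0.2 -0.1] q [-0.15  0.47 -0.16  1.68  0.09  0.99 -2.53]
[([180.5, 230.2, 22.2, 28.3], 0.62)]
[[180.18554028 229.93225543]]
```

View pics/g.png

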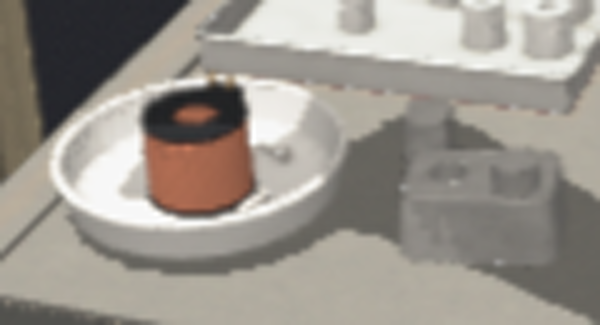

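The coil stands upright in the middle of the dish at scene (180,230). Next, the bar.

```bash
python3 -m inch '[[[0,0.2,-0.1,-0.04,1],[0,0.4,-0.2,-0.08,1],[0.04,0.6,-0.26,-0.12,1],[0.06,0.8,-0.26,-0.16,1],[0.1,1,-0.26,-0.2,1]]]' >/dev/null; python3 go.py .4455 -.1666 .22 -35.6
```

```text
t 11.7 pos [ 5.391e-01 -1.000e-04  2.188e-01] yang -89.6 -> shift [-0.632  1.105 -0.008] twist -0.2999 tilt [ 0.001 -0.    -1.   ] w 0.092 g 0.0 F [ 0.3 -0.8 -1.4] q [ 0.16  0.29 -0.26  1.86  0.09  1.   -1.71]
```

```bash
python3 -m inch '[[[-0.11,0.2,0,-0.04,1],[-0.22,0.4,0,-0.08,1],[-0.33,0.6,0,-0.12,1],[-0.44,0.8,0,-0.16,1],[-0.55,1,0,-0.2,1]]]' >/dev/null; python3 go.py .4455 -.1666 .22 -35.6
```

```text
t 12.2 pos [ 0.4567 -0.1505  0.2185] yang -53.6 -> shift [-0.124  0.042 -0.01 ] twist -0.1 tilt [ 0. -0. -1.] w 0.0917 g 0.0 F [ 0.3 -0.8  0.3] q [ 0.49  0.2  -0.27  1.99  0.06  0.97 -0.75]
```

```bash
python3 -m inch '[[[-0.06,0.02,0,-0.04,1],[-0.12,0.04,0,-0.08,1],[-0.12,0.04,0,-0.1,1],[-0.12,0.04,0,-0.1,1],[-0.12,0.04,0,-0.1,1]]]' >/dev/null; python3 go.py .4455 -.1666 .108 -35.6
```

```text
t 12.7 pos [ 0.4467 -0.1648  0.2184] yang -36.0 -> shift [-0.014  0.001  0.736] twist -0.0021 tilt [ 0. -0. -1.] w 0.0921 g 0.0 F [-0.2 -0.   1. ] q [ 0.55  0.19 -0.3   2.    0.07  0.97 -0.41]
```

```bash
python3 -m inch '[[[-0.01,0,0.18,0,1],[-0.01,0,0.36,0,1],[-0.01,0,0.52,0,1],[-0.01,0,0.65,0,1],[-0.01,0,0.73,0,1]]]' >/dev/null; python3 -m inch '[[[0,0,0,0,0.5],[0,0,0,0,0],[0,0,0,0,-0.4],[0,0,0,0,-0.4],[0,0,0,0,-0.4]]]' >/dev/null;  python3 go.py .4455 -.1666 .108 -35.6;  python3 -m inch '[[[0,0,0,0,-0.6],[0,0,0,0,-1],[0,0,0,0,-1],[0,0,0,0,-1],[0,0,0,0,-1]]]' >/dev/null;  python3 go.py .4455 -.1666 .108 -35.6
```

```text
t 13.7 pos [ 0.4463 -0.1663  0.1095] yang -35.9 -> shift [-0.005 -0.003  0.01 ] twist -0.0017 tilt [ 0.001 -0.001 -1.   ] w 0.054 g 0.0 F [-0.4  0.1 -0. ] q [ 0.52  0.35 -0.28  2.09  0.14  0.72 -0.47]
t 14.2 pos [ 0.4456 -0.166   0.1088] yang -35.9 -> shift [-0.004  0.002  0.005] twist -0.0017 tilt [-0.001  0.    -1.   ] w 0.0141 g 4.6 F [-5.6  4.6  3.8] q [ 0.52  0.35 -0.28  2.09  0.14  0.72 -0.47]
```

```bash
python3 -m inch '[[[0,-0.01,0,0,-1],[0,-0.01,0,0,-1],[0,-0.01,0,0,-1],[0,-0.01,0,0,-1],[0,-0.01,0,0,-1]]]' >/dev/null;  python3 go.py .4455 -.1666 .108 -35.6;  python3 - <<'E'
import numpy as np
# bar travel from shut (unit x fwd-> tool +y ; up -> tool -z), in units of .15
r=np.hypot(.104,.034);a0=np.arctan2(.034,.104)
for th in np.linspace(.105,1.05,10):
    print(round(th,3),np.round([( .104-r*np.cos(a0+th))/.15,-(r*np.sin(a0+th)-.034)/.15],3))
E
```

```text
t 14.7 pos [ 0.4438 -0.1647  0.1086] yang -35.9 -> shift [-0.004  0.017  0.004] twist -0.0016 tilt [-0.002  0.001 -1.   ] w 0.0091 g 30.0 F [-4.9  3.1  4.2] q [ 0.52  0.35 -0.28  2.1   0.14  0.72 -0.47]
0.105 [ 0.028 -0.071]
0.21 [ 0.062 -0.14 ]
0.315 [ 0.104 -0.204]
0.42 [ 0.153 -0.263]
0.525 [ 0.207 -0.317]
0.63 [ 0.267 -0.365]
0.735 [ 0.331 -0.406]
0.84 [ 0.399 -0.441]
0.945 [ 0.471 -0.468]
1.05 [ 0.545 -0.488]
```

```bash
python3 -m inch '[[[0,0.028,-0.071,0,-1],[0,0.062,-0.14,0,-1],[0,0.104,-0.204,0,-1],[0,0.153,-0.263,0,-1],[0,0.207,-0.317,0,-1]]]' >/dev/null;  python3 go.py .4438 -.1647 .1086 -35.6; 
```

```text
t 15.2 pos [ 0.4679 -0.1816  0.157 ] yang -35.9 -> shift [-0.003 -0.194  0.324] twist -0.0015 tilt [-0.006  0.003 -1.   ] w 0.0089 g 30.0 F [-8.3  8.1  3.4] q [ 0.54  0.32 -0.28  1.99  0.11  0.85 -0.43]
```

```bash
python3 -m inch '[[[0,0.05,-0.048,0,-1],[0,0.115,-0.089,0,-1],[0,0.182,-0.124,0,-1],[0,0.254,-0.151,0,-1],[0,0.328,-0.171,0,-1]]]' >/dev/null;  python3 go.py .4438 -.1647 .1086 -35.6;python3 -m inch '[[[0,0,0,0,-1],[0,0,0,0,-1],[0,0,0,0,-1],[0,0,0,0,-1],[0,0,0,0,-1]]]' >/dev/null;  python3 go.py .4438 -.1647 .1086 -35.6; python3 - <<'E'
from h import *
a=save("scene","s3")
A=cv2.resize(a[110:235,265:365,::-1],None,fx=4.8,fy=4.8,interpolation=cv2.INTER_CUBIC);cv2.imwrite("pics/i.png",A)
E
```

```text
t 15.7 pos [ 0.5104 -0.2117  0.1842] yang -35.9 -> shift [-0.007 -0.543  0.504] twist -0.0015 tilt [ 0.001  0.001 -1.   ] w 0.0088 g 30.0 F [-4.4  6.2  7. ] q [ 0.55  0.36 -0.27  1.86  0.12  0.94 -0.4 ]
t 16.2 pos [ 0.5109 -0.2121  0.1843] yang -35.9 -> shift [-0.007 -0.549  0.503] twist -0.0016 tilt [ 0.003 -0.    -1.   ] w 0.0088 g 30.0 F [-3.7  3.9  6.6] q [ 0.55  0.36 -0.27  1.86  0.12  0.94 -0.4 ]
```

View pics/i.png

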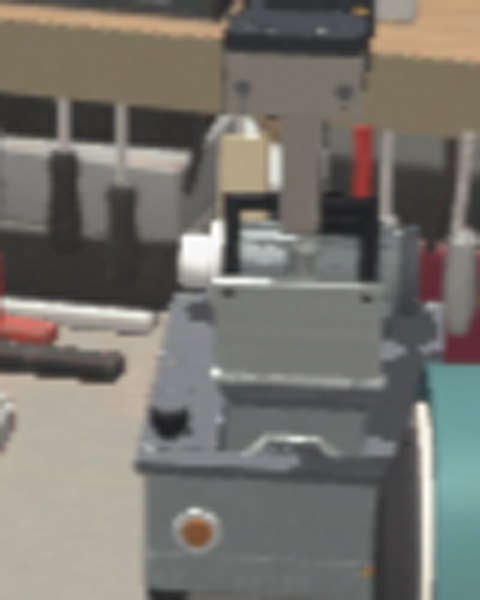

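The fingers hold the flap up by its bar. From the bar's travel I get 1.02–1.07 rad, and it is steady at 30 N grip, so I'm handing in.

```bash
python3 -c "
from plant import bot
print(bot.job_done())"
```

```text
the job is handed in; nothing more can be done
None
```

I handed the job in at about 16 s: the coil stands released and upright in the middle of the parts dish, and the gripper is still holding the flap at about 60° (an estimated 1.02–1.07 rad from the bar's travel); the judge's result was not returned.

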